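# Make up two titration kits

## Task

Make up the two titration kits from the stock on the bench: the conical flask and the amber dropper bottle go into the two-compartment tray, and the small beaker, the square white bottle and the lidded weighing bottle go into the three-compartment tray, one thing standing upright on the floor of each compartment (any compartment of the right tray will do). Set everything down gently, dropping and tipping over nothing, and leave the large beaker and the big jar standing where they are.

Things in the scene. Friction and masses are not known exactly. Their poses are not given: they have to be found in the camera images.
- tray_two: Kit tray for the indicator titration: a shallow grey plastic tray with TWO equal square compartments in a row, fixed to the bench, 88 mm (x) by 172 mm (y) outside, 18 mm high. Origin at the middle of its underside; its y axis runs along the row. Compartments are 80 mm square inside, centred at y = -42 and +42 mm, x = 0; their floor is 4 mm above the bench, walls 4 mm thick and 14 mm high above that floor. Thin rims and two grip tabs stick out up to 16 mm beyond the ends.
- tray_three: Kit tray for the pH-meter titration: the same kind of tray with THREE compartments in a row, 88 mm (x) by 256 mm (y) outside, 18 mm high. Origin at the middle of its underside, y axis along the row. Compartments 80 mm square inside, centred at y = -84, 0 and +84 mm, x = 0; floor 4 mm above the bench, walls 4 mm thick and 14 mm high above that floor, rims and grip tabs as on the other tray.
- flask: In the row of stock beyond the trays: a conical (Erlenmeyer) flask of clear glass, 105 mm high: base 64 mm across, cone from 12 mm up to 74 mm, then a straight neck 24 mm across with a rim 29 mm across in the top 4 mm. Origin at the centre of its underside, z up the axis. About 75 g.
- dropper: In the row of stock beyond the trays: a small round bottle of amber glass with paper label, black screw cap and rubber dropper teat, 87 mm high in all: straight body 36 mm across up to 48 mm, cap 22 mm across from 55 to 67 mm, teat 13 mm across above. Origin at the centre of its underside, z up the axis. About 70 g.
- beaker: In the row of stock beyond the trays: the small beaker, open, clear glass, 50 mm across, 70 mm high, straight sides, small spout. Origin at the centre of its underside, z up the axis. About 55 g.
- bottle: In the row of stock beyond the trays: a square white plastic bottle: body 42 by 42 mm with faces square to its x and y axes, 62 mm high, then a round white cap 29 mm across from 69 to 85 mm. Origin at the centre of its underside, z up. About 110 g.
- weighing: In the row of stock beyond the trays: a squat glass weighing bottle with its ground lid on (lid and bottle are one rigid piece): a straight drum 46 mm across and 44 mm high with a small knob 16 mm across on top, 59 mm high in all. Origin at the centre of its underside, z up the axis. About 60 g.
- big_beaker: The large beaker, not part of any kit: open, clear glass, 70 mm across, 95 mm high. Origin at the centre of its underside. To be left alone.
- jar: Large white plastic reagent jar with black screw lid and paper label, not part of any kit: 80 mm across, 138 mm high. Origin at the centre of its underside. To be left alone.
Not all that is in view belongs to the job. What is shaped like the bottle but green, pink or red is not meant.

How it is judged:
At the end, for the whole second after the job is handed in: Each compartment of either tray holds one thing of its kit, upright within 0.1 rad and at rest on the floor (underside centre within 25 mm of the compartment centre along each side, within 5 mm in height); large beaker and jar upright, within 30 mm of their start (((x of flask in the frame of tray_two between -0.025 and 0.025 m and y of flask in the frame of tray_two between -0.067 and -0.017 m and z of flask in the frame of tray_two between 0 and 0.009 m) or (x of dropper in the frame of tray_two between -0.025 and 0.025 m and y of dropper in the frame of tray_two between -0.067 and -0.017 m and z of dropper in the frame of tray_two between 0 and 0.009 m)) and ((x of flask in the frame of tray_two between -0.025 and 0.025 m and y of flask in the frame of tray_two between 0.017 and 0.067 m and z of flask in the frame of tray_two between 0 and 0.009 m) or (x of dropper in the frame of tray_two between -0.025 and 0.025 m and y of dropper in the frame of tray_two between 0.017 and 0.067 m and z of dropper in the frame of tray_two between 0 and 0.009 m)) and ((x of beaker in the frame of tray_three between -0.025 and 0.025 m and y of beaker in the frame of tray_three between -0.109 and -0.059 m and z of beaker in the frame of tray_three between 0 and 0.009 m) or (x of bottle in the frame of tray_three between -0.025 and 0.025 m and y of bottle in the frame of tray_three between -0.109 and -0.059 m and z of bottle in the frame of tray_three between 0 and 0.009 m) or (x of weighing in the frame of tray_three between -0.025 and 0.025 m and y of weighing in the frame of tray_three between -0.109 and -0.059 m and z of weighing in the frame of tray_three between 0 and 0.009 m)) and ((x of beaker in the frame of tray_three between -0.025 and 0.025 m and y of beaker in the frame of tray_three between -0.025 and 0.025 m and z of beaker in the frame of tray_three between 0 and 0.009 m) or (x of bottle in the frame of tray_three between -0.025 and 0.025 m and y of bottle in the frame of tray_three between -0.025 and 0.025 m and z of bottle in the frame of tray_three between 0 and 0.009 m) or (x of weighing in the frame of tray_three between -0.025 and 0.025 m and y of weighing in the frame of tray_three between -0.025 and 0.025 m and z of weighing in the frame of tray_three between 0 and 0.009 m)) and ((x of beaker in the frame of tray_three between -0.025 and 0.025 m and y of beaker in the frame of tray_three between 0.059 and 0.109 m and z of beaker in the frame of tray_three between 0 and 0.009 m) or (x of bottle in the frame of tray_three between -0.025 and 0.025 m and y of bottle in the frame of tray_three between 0.059 and 0.109 m and z of bottle in the frame of tray_three between 0 and 0.009 m) or (x of weighing in the frame of tray_three between -0.025 and 0.025 m and y of weighing in the frame of tray_three between 0.059 and 0.109 m and z of weighing in the frame of tray_three between 0 and 0.009 m)) and angle between each of flask, dropper, beaker, bottle, weighing, big_beaker, jar's own z axis and vertical below 0.1 rad and linear speed of each of flask, dropper, beaker, bottle, weighing below 0.02 m/s and angular speed of each of flask, dropper, beaker, bottle, weighing below 0.3 rad/s and distance of each of big_beaker, jar from where it was at the start of the episode below 0.03 m); the robot touches nothing.
It fails at once if a stock thing is dropped or thrown (faster than 0.6 m/s, a fall of about 2 cm, while no finger touches it) ((linear speed of flask above 0.6 m/s and contact force between flask and the fingers below 0.05 N) or (linear speed of dropper above 0.6 m/s and contact force between dropper and the fingers below 0.05 N) or (linear speed of beaker above 0.6 m/s and contact force between beaker and the fingers below 0.05 N) or (linear speed of bottle above 0.6 m/s and contact force between bottle and the fingers below 0.05 N) or (linear speed of weighing above 0.6 m/s and contact force between weighing and the fingers below 0.05 N)).
It fails at once if a stock thing is tipped over (angle between any of flask, dropper, beaker, bottle, weighing's own z axis and vertical above 1 rad).
It fails at once if the large beaker or the jar is pushed more than 30 mm or tipped (distance of any of big_beaker, jar from where it was at the start of the episode above 0.03 m or angle between any of big_beaker, jar's own z axis and vertical above 0.35 rad).
It also fails if it takes over 115 s, if anything falls off the work surface, if the arm or the gripper's body presses on something with over 40 N, if the wrist force passes 120 N, or if a joint passes its speed limit or range.

## Robot

A 7-joint arm with a two-finger parallel gripper is mounted at the origin on the work surface. World frame = base frame: x ahead of the robot, y to its left, z up, the work surface at z = 0. Lengths are in m, angles in rad, forces in N, time in s.
With the tool pointing down it reaches from about 0.4 to 0.9 m from the base axis. Payload 5.5 kg.
Tool frame: the origin (TCP) lies on the centre line of the jaws, within the pads' length; the fingertips stand 17 mm ahead of it and the grasp point (between the pads) lies 2 mm behind it; z points along the fingers, y is the line along which they close (so a half turn about z gives the same grasp; the last joint's range is limited). The gripper opens to 85 mm and grips with 20 to 120 N. Pads are 22 mm wide; open, the fingers measure 114 mm over their backs; the gripper's body (76 mm by 85 mm) begins 54 mm behind the grasp point. The pads swing forward as they close: fully open they stand 13 mm farther back than shut.
Start: joints at [-0.968, 0.501, -0.427, 1.55, 0.221, 1.138, -0.21], TCP at [0.217, 0.613, 0.248] pointing down, gripper open.
Joint ranges: [-2.88, 2.88], [-0.31, 2.03], [-1.54, 1.56], [0.2, 2.42], [-1.41, 4.55], [0.19, 2.02], [-2.57, 2.57]. Speed limits (rad/s): [2.57, 2.57, 3.14, 3.14, 3.14, 3.14, 3.14].

## Interface

Orientations are given as a rotation vector (axis times angle).
In Python, from rig import bot gives the robot as it stands. The module is installed in compiled form; this text tells all that it offers.
- The arm moves only by the tool step_arm, never from a script. Its argument "plan" is a list that holds one entry, the list of rows, each a list of 5 numbers: the shift along the tool's x, y, z in m, then the turn about the tool's z in degrees, then the finger opening in m, from 0 to 0.0854. A call has 1 to 10 rows; each row is the pose to reach, as a shift and turn from the pose commanded when the call began, along the tool's axes at that moment; what a row does not reach only later rows make up. A row lasts 1/10 s, in which the tool goes at most 50 mm and 8.59 degrees, less where a joint would pass 70% of its speed; a pose out of reach is approached as far as the arm can. A call with a gripper value outside its range is refused whole. The fingers move at their own pace and stop on an object; the grip force is fixed at half the most. Time passes only in rows, so rows that repeat a pose let the fingers close. It gives the time, the measured TCP pose, the force, the opening and the grip force at its end, in the units of the state.
- bot.state(): the state, without advancing time (a new reading comes with each control period).
- bot.grab_frame(name): name is "side" or "top"; returns a dict with "color" (384x512x3 uint8, red, green, blue), "z_map" (384x512 float32, m along the optical axis (not along the pixel's ray), 0 where there is no reading), "fx", "fy", "cx", "cy" (pixels), "world_to_cam" (4x4, takes a point from world to camera coordinates). Camera axes: x right, y up, looking along -z (the intrinsics and any distortion apply to the point x, -y, -z); pixel columns grow to the right and rows downward; lengths in m; the calibration is good to about 2 mm. A picture is of the moment at which its call begins.
- bot.hand_in(): hands the job in; it is judged then, once.
The state is a dict: "time": time; "joints": joint angles; "qvel": joint speeds; "tau": joint torques, N m; "position": TCP position; "ee_rot": TCP orientation; "ft_force": force on the tool from outside, world axes, zero at the start; "moment": the same for the moment, N m; "gripper_width": finger opening in m; "finger_force": force on a finger pad.
Only numpy, scipy, OpenCV 4.12 (cv2) and the standard library are available. Lean on these libraries where they do the work, as an engineer would, in place of code of your own. Each camera call takes 0.05 s, during which the arm holds its last target. There are 200 camera calls.

## Working session

There is one attempt and no reset: what is moved stays moved. The work goes in short steps, Python scripts to look and compute and a tool call to move; the robot and the scene stay as the last step left them, time stands still between calls to the robot, and variables do not carry over. Pictures are saved under pics/ and viewed, at most 15 in all, crops included, and the job is handed in when it is done.

Besides the shell and the picture viewer there is one more tool, called by a JSON object that holds its "name" and its "arguments", one argument or row to a line. step_arm: Moves the arm, as the interface text tells. Its arguments: {"type":"object","properties":{"plan":{"type":"array"}},"required":["plan"]}

```bash
mkdir -p pics; cat > h.py <<'E'
import numpy as np, cv2
from rig import bot
def grab(n):
    f=bot.grab_frame(n); np.save(f'/tmp/{n}.npy',f,allow_pickle=True); return f
def load(n): return np.load(f'/tmp/{n}.npy',allow_pickle=True).item()
def ray(f,u,v):
    T=np.linalg.inv(f['world_to_cam']); d=np.array([(u-f['cx'])/f['fx'],-(v-f['cy'])/f['fy'],-1])
    return T[:3,3],T[:3,:3]@d
def onz(f,u,v,z):
    o,d=ray(f,u,v); return o+d*(z-o[2])/d[2]
def proj(f,p):
    c=f['world_to_cam']@np.append(p,1); return f['cx']+f['fx']*c[0]/-c[2], f['cy']+f['fy']*-c[1]/-c[2]
def cloud(f):
    v,u=np.mgrid[:384,:512]; z=f['z_map']
    P=np.stack([(u-f['cx'])/f['fx']*z,-(v-f['cy'])/f['fy']*z,-z,np.ones_like(z)],-1)
    W=P@np.linalg.inv(f['world_to_cam']).T; W[z==0]=np.nan; return W[...,:3]
E
python3 - <<'E'
from h import *
for n in('top','side'):
    f=grab(n); print(n,[k for k in f],f['fx'],f['cx'],f['cy'],np.linalg.inv(f['world_to_cam']).round(3).tolist())
    cv2.imwrite(f'pics/{n}0.png',cv2.resize(f['color'][...,::-1],(800,600)))
s=bot.state();print(s['time'],s['position'],s['ee_rot'])
E
```

```text
top ['color', 'z_map', 'fx', 'fy', 'cx', 'cy', 'world_to_cam'] 377.9040328711866 249.37112634785265 185.9500793174684 [[0.004, 0.992, -0.128, 0.489], [-1.0, 0.002, -0.009, -0.004], [-0.009, 0.128, 0.992, 1.075], [0.0, 0.0, 0.0, 1.0]]
side ['color', 'z_map', 'fx', 'fy', 'cx', 'cy', 'world_to_cam'] 466.79871727912996 251.9866008323337 192.45870435246846 [[-0.956, 0.225, -0.189, 0.376], [-0.294, -0.744, 0.6, 0.788], [-0.006, 0.629, 0.777, 1.047], [0.0, 0.0, 0.0, 1.0]]
0.1 [0.21648201 0.61227535 0.24737994] [-5.31082945e-01 -3.09600919e+00  2.68881633e-03]
```

View pics/top0.png

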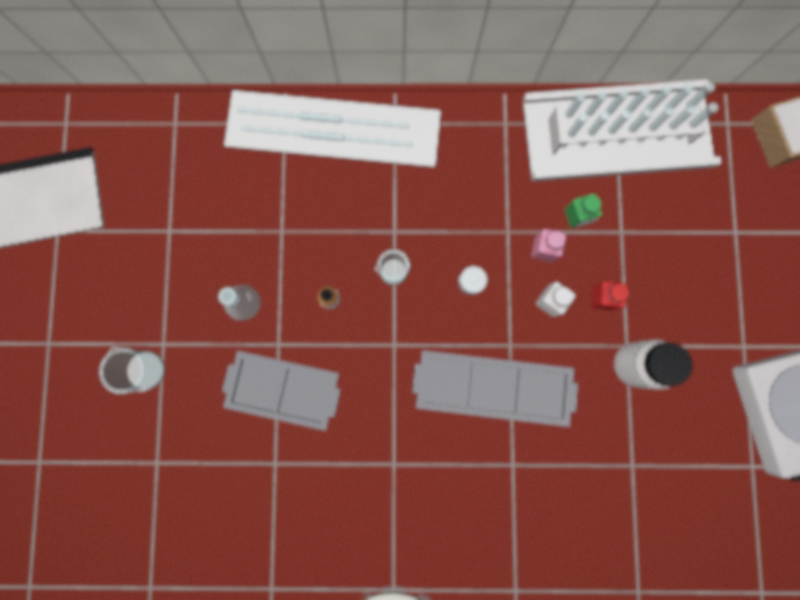

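View pics/side0.png

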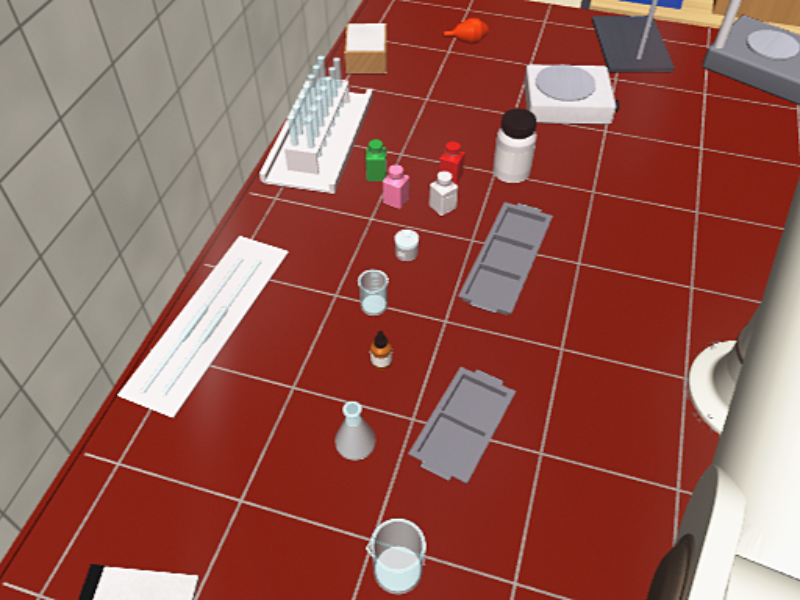

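Side view: flask (355,432), amber dropper (380,348), beaker (373,292), weighing bottle (406,245), white square bottle (443,193). Lookalikes for the bottle are green (376,160), pink (396,186) and red (452,160). Large beaker is at (398,555), jar (515,146), trays (462,425) and (507,257).

```bash
python3 - <<'E'
from h import *
for n in('top','side'):
    f=load(n); W=cloud(f); C=f['color']
    m=((W[...,2]>0.025)&(W[...,2]<.2)&(W[...,0]>.2)&(W[...,0]<.8)&(abs(W[...,1])<.6)).astype(np.uint8)
    k,l,s,c=cv2.connectedComponentsWithStats(m,connectivity=4)
    for i in range(1,k):
        if s[i,4]>25:
            P=W[l==i]; print(n,(c[i]*1.5625).round(),s[i,4],'min',np.percentile(P,2,0).round(3),'max',np.percentile(P,98,0).round(3),C[l==i].mean(0).round())
    H=cv2.cvtColor(C,cv2.COLOR_RGB2HSV)
    g=((H[...,1]<60)&(H[...,2]>90)&(H[...,2]<190)&(W[...,2]<.03)&(W[...,0]<.6)&(W[...,0]>.25)&(abs(W[...,1])<.45)).astype(np.uint8)
    g=cv2.morphologyEx(g,cv2.MORPH_OPEN,np.ones((5,5)))
    k,l,s,c=cv2.connectedComponentsWithStats(g)
    for i in range(1,k):
        if s[i,4]>600:
            v,u=np.where(l==i); p=np.array([onz(f,a,b,.012)[:2] for a,b in zip(u,v)],np.float32)
            print('tray',n,s[i,4],cv2.minAreaRect(p))
f=load('side');cv2.imwrite('pics/s1.png',cv2.resize(f['color'][70:320,200:360,::-1],None,fx=2.4*1.55,fy=2.4,interpolation=3)[:600] if 0 else cv2.resize(f['color'][70:320,200:370,::-1],None,fx=2.4,fy=2.4))
E
```

```text
top [584. 209.] 323 min [ 0.747 -0.361  0.027] max [ 0.788 -0.318  0.088] [ 77. 137.  85.]
top [549. 243.] 301 min [ 0.684 -0.297  0.029] max [ 0.728 -0.255  0.089] [188. 132. 153.]
top [392. 264.] 188 min [ 0.64  -0.026  0.027] max [0.69  0.028 0.075] [161. 160. 159.]
top [473. 278.] 226 min [ 0.624 -0.162  0.032] max [ 0.665 -0.121  0.06 ] [206. 208. 209.]
top [556. 298.] 306 min [ 0.585 -0.308  0.027] max [ 0.634 -0.261  0.089] [192. 189. 189.]
top [610. 294.] 326 min [ 0.595 -0.397  0.029] max [ 0.637 -0.359  0.089] [172.  57.  55.]
top [237. 299.] 345 min [0.582 0.249 0.026] max [0.629 0.29  0.108] [135. 134. 133.]
top [328. 296.] 150 min [0.597 0.098 0.03 ] max [0.63  0.132 0.088] [105.  74.  56.]
top [655. 363.] 1221 min [ 0.46  -0.465  0.033] max [ 0.533 -0.397  0.142] [99. 94. 94.]
top [128. 369.] 707 min [0.451 0.412 0.027] max [0.518 0.48  0.098] [136. 134. 133.]
tray top 2629 ((0.4481848478317261, 0.19946229457855225), (0.20579881966114044, 0.10378652811050415), 78.03269958496094)
tray top 3783 ((0.4541512131690979, -0.18062442541122437), (0.29091522097587585, 0.104430936
[... 377 characters left out ...]
7] [211. 118. 151.]
side [405. 241.] 195 min [ 0.622 -0.161  0.026] max [ 0.664 -0.117  0.06 ] [212. 214. 214.]
side [372. 287.] 382 min [ 0.64  -0.023  0.026] max [0.686 0.029 0.074] [167. 172. 173.]
side [380. 348.] 206 min [0.596 0.108 0.027] max [0.627 0.136 0.086] [128.  85.  60.]
side [353. 428.] 490 min [0.58  0.265 0.026] max [0.626 0.302 0.108] [171. 173. 173.]
side [396. 551.] 948 min [0.448 0.415 0.026] max [0.516 0.483 0.098] [178. 184. 185.]
tray side 2162 ((0.453368216753006, -0.1846708208322525), (0.29002952575683594, 0.10183116048574448), 83.54027557373047)
tray side 2370 ((0.4418928623199463, 0.19656622409820557), (0.20383654534816742, 0.0901469737291336), 78.07223510742188)
```

View pics/s1.png

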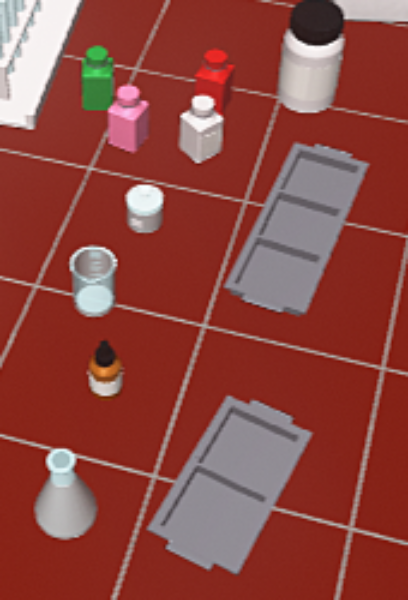

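The crop confirms the choice: white square bottle at crop (201,130), red, pink and green ones left out; flask (66,500), dropper (105,370), beaker (93,282), weighing bottle (144,208).

```bash
cat >> h.py <<'E'
def tops():
    spec=dict(flask=(.604,.277,.1,.115),dropper=(.613,.117,.07,.095),beaker=(.664,.002,.063,.08),weighing=(.644,-.141,.048,.068),bottle=(.61,-.285,.078,.095))
    for k,(x,y,a,b) in spec.items():
        for n in('top','side'):
            W=cloud(load(n)); m=(abs(W[...,0]-x)<.04)&(abs(W[...,1]-y)<.04)&(W[...,2]>a)&(W[...,2]<b)
            P=W[m]; print(k,n,m.sum(),((np.percentile(P,3,0)+np.percentile(P,97,0))/2).round(4) if m.sum() else '')
def overlay(f,c,yaw,L,parts,out,box):
    im=cv2.resize(f['color'][...,::-1],None,fx=4,fy=4); R=np.array([[np.cos(yaw),-np.sin(yaw)],[np.sin(yaw),np.cos(yaw)]])
    def rect(cx,cy,hx,hy,z,col):
        q=[proj(f,np.append(R@np.array([cx+sx*hx,cy+sy*hy])+c,z)) for sx,sy in((-1,-1),(1,-1),(1,1),(-1,1))]
        cv2.polylines(im,[(np.array(q)*4+2).astype(int)],True,col,1)
    rect(0,0,.044,L/2,.018,(0,255,0))
    for y in parts: rect(0,y,.04,.04,.004,(0,255,255))
    u0,u1,v0,v1=box; return im[v0*4:v1*4,u0*4:u1*4]
E
python3 - <<'E'
from h import *
tops()
ims=[]
for n,b2,b3 in(('top',(135,225,215,285),(255,380,215,285)),('side',(255,345,225,315),(285,365,120,210))):
    f=load(n)
    ims.append(overlay(f,np.array([.445,.198]),-.2085,.172,(-.042,.042),0,b2)); ims.append(overlay(f,np.array([.4535,-.1826]),-.1135,.256,(-.084,0,.084),0,b3))
h=[max(ims[0].shape[0],ims[1].shape[0]),max(ims[2].shape[0],ims[3].shape[0])]
C=np.zeros((h[0]+h[1],900,3),np.uint8)
for i,im in enumerate(ims):
    y=0 if i<2 else h[0]; x=0 if i%2==0 else 370; C[y:y+im.shape[0],x:x+im.shape[1]]=im[:,:900-x]
C=cv2.resize(C,(800,int(C.shape[0]*800/900))); print(C.shape); cv2.imwrite('pics/ov.png',C[:600])
E
```

```text
flask top 96 [0.6069 0.2742 0.1055]
flask side 105 [0.6051 0.2768 0.1052]
dropper top 21 [0.6141 0.1151 0.0802]
dropper side 29 [0.6123 0.119  0.0799]
beaker top 120 [0.665  0.0008 0.0709]
beaker side 123 [0.6633 0.0033 0.069 ]
weighing top 39 [ 0.6459 -0.1404  0.0544]
weighing side 25 [ 0.6396 -0.1351  0.0547]
bottle top 99 [ 0.6098 -0.2859  0.0849]
bottle side 63 [ 0.6087 -0.2829  0.0839]
(568, 800, 3)
```

View pics/ov.png

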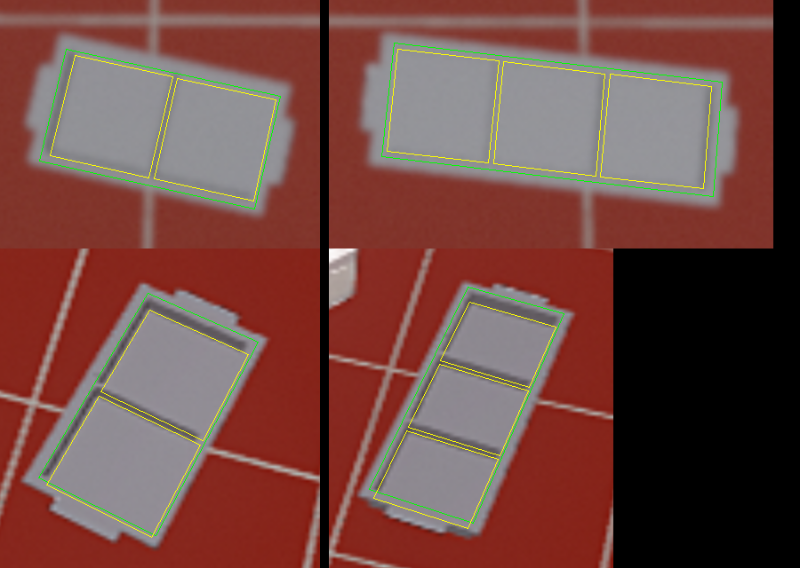

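{"name": "step_arm", "arguments": {
  "plan": [
    [[0,0,0,8.5,0.06],[0,0,0,17,0.06],[0,0,0,25.5,0.06],[0,0,0,34,0.06],[0,0,0,42.5,0.06],[0,0,0,51,0.06],[0,0,0,59.5,0.06],[0,0,0,68,0.06],[0,0,0,70.5,0.06],[0,0,0,70.5,0.06]]
  ]
}}

```text
time: 1.1
position: [0.2164, 0.6125, 0.2477]
ee_rot: [2.22, 2.222, -0.001]
ft_force: [0.2, 0.0, -0.1]
gripper_width: 0.0598
finger_force: 0.0
```

Overlay (pics/ov.png): the tray_three outline fits in both views; tray_two needs about +3 mm in x, so its centre is (0.448, 0.199). Going above the flask.

{"name": "step_arm", "arguments": {
  "plan": [
    [[-0.04,0.045,0,0,0.06],[-0.076,0.088,0,0,0.06],[-0.11,0.128,0,0,0.06],[-0.145,0.168,0,0,0.06],[-0.18,0.208,0,0,0.06],[-0.215,0.248,0,0,0.06],[-0.25,0.289,0,0,0.06],[-0.285,0.33,0,0,0.06],[-0.315,0.365,0,0,0.06],[-0.337,0.39,0,0,0.06]]
  ]
}}

```text
time: 2.1
position: [0.5963, 0.2846, 0.2481]
ee_rot: [-2.219, -2.224, 0.0]
ft_force: [0.2, 1.1, 0.0]
gripper_width: 0.0599
finger_force: 0.0
```

{"name": "step_arm", "arguments": {
  "plan": [
    [[0,0,0,0,0.06],[0,0,0.03,0,0.06],[0,0,0.06,0,0.06],[0,0,0.09,0,0.06],[0,0,0.11,0,0.06],[0,0,0.125,0,0.06],[0,0,0.14,0,0.06],[0,0,0.153,0,0.06],[0,0,0.161,0,0.06],[0,0,0.161,0,0.06]]
  ]
}}

```text
time: 3.1
position: [0.5945, 0.2859, 0.0861]
ee_rot: [-2.22, -2.222, 0.003]
ft_force: [-0.0, 0.4, -0.2]
gripper_width: 0.0601
finger_force: 0.0
```

```bash
python3 - <<'E'
from h import *
f=grab('side');g=grab('top')
a=cv2.resize(f['color'][200:320,150:290,::-1],None,fx=4,fy=4)
b=cv2.resize(g['color'][140:260,110:170,::-1],None,fx=4,fy=4)
cv2.imwrite('pics/f1.png',np.hstack([a,b]))
E
```

```text
(no output)
```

View pics/f1.png

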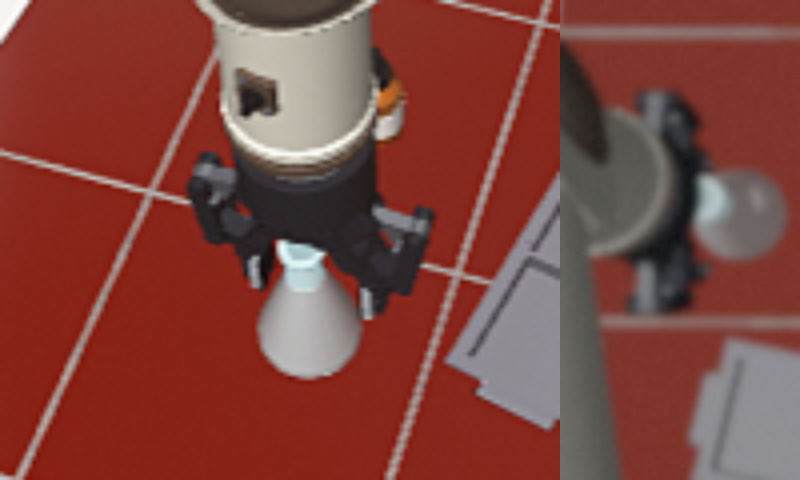

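The fingers straddle the neck, at (300,265) in the left crop. The last move came up about 1 cm short, so I correct that and close.

{"name": "step_arm", "arguments": {
  "plan": [
    [[-0.005,0.005,0,0,0.06],[-0.01,0.011,0,0,0.06],[-0.01,0.011,0,0,0.06],[-0.01,0.011,0,0,0.045],[-0.01,0.011,0,0,0.035],[-0.01,0.011,0,0,0.028],[-0.01,0.011,0,0,0.024],[-0.01,0.011,0,0,0.0],[-0.01,0.011,0,0,0.0],[-0.01,0.011,0,0,0.0]]
  ]
}}

```text
time: 4.2
position: [0.6062, 0.2765, 0.0875]
ee_rot: [-2.22, -2.222, -0.001]
ft_force: [-0.3, 1.1, 2.6]
gripper_width: 0.0257
finger_force: 58.7
```

{"name": "step_arm", "arguments": {
  "plan": [
    [[0,0,-0.01,0,0],[0,0,-0.03,0,0],[0,0,-0.05,0,0],[-0.004,-0.015,-0.055,0,0],[-0.01,-0.04,-0.055,0,0],[-0.018,-0.07,-0.055,0,0],[-0.025,-0.1,-0.055,0,0],[-0.032,-0.128,-0.055,0,0],[-0.036,-0.145,-0.055,0,0],[-0.0365,-0.1495,-0.055,0,0]]
  ]
}}

```text
time: 5.2
position: [0.4545, 0.239, 0.1425]
ee_rot: [-2.219, -2.223, 0.003]
ft_force: [1.4, 0.5, -2.2]
gripper_width: 0.0259
finger_force: 59.0
```

{"name": "step_arm", "arguments": {
  "plan": [
    [[0,0,0,0,0],[0,0,0,0,0],[0,0,0,0,0]]
  ]
}}

```text
time: 5.5
position: [0.4579, 0.2399, 0.1425]
ee_rot: [2.221, 2.221, 0.002]
ft_force: [0.2, -0.2, -0.8]
gripper_width: 0.0258
finger_force: 59.0
```

```bash
python3 - <<'E'
from h import *
f=grab('side');g=grab('top')
cv2.imwrite('pics/f2.png',np.hstack([cv2.resize(f['color'][200:330,200:340,::-1],None,fx=4,fy=4),cv2.resize(g['color'][160:290,140:200,::-1],None,fx=4,fy=4)]))
E
```

```text
(no output)
```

View pics/f2.png

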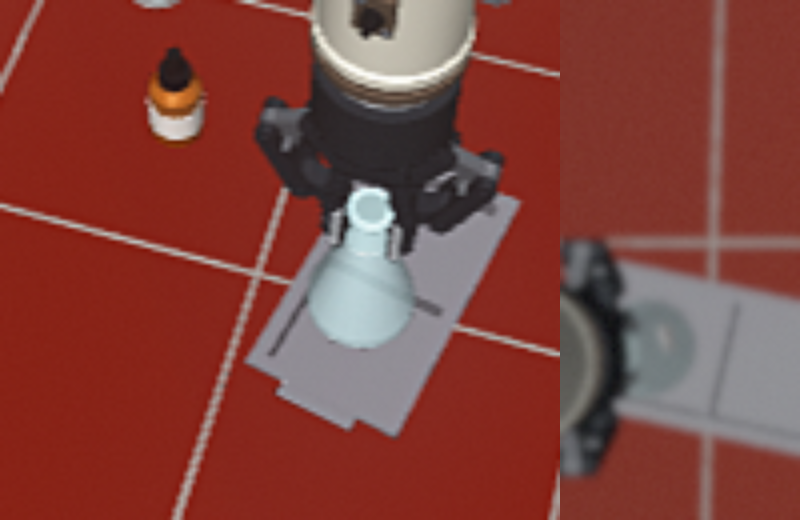

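The flask hangs upright over its compartment: rim at side px (292,252), base at top px (166,246). I check its offset from the TCP.

```bash
python3 - <<'E'
from h import *
W=cloud(load('side')); m=(abs(W[...,0]-.457)<.02)&(abs(W[...,1]-.25)<.04)&(W[...,2]>.152)&(W[...,2]<.17)
f=load('side');print(onz(f,292.5,251.7,.16), m.sum(), np.percentile(W[m],[3,97],0).round(3))
g=load('top'); print(onz(g,166.2,246.2,.06))
for n in('side','top'):
    W=cloud(load(n)); m=(abs(W[...,0]-.457)<.05)&(abs(W[...,1]-.25)<.06)&(W[...,2]>.06)&(W[...,2]<.075); print(np.percentile(W[m],[2,98],0).round(3), m.sum())
E
```

```text
[0.45590523 0.2388339  0.16      ] 143 [[0.441 0.228 0.153]
 [0.474 0.252 0.166]]
[0.45831793 0.22572902 0.06      ]
[[0.427 0.234 0.06 ]
 [0.487 0.272 0.075]] 119
[[0.428 0.207 0.061]
 [0.49  0.25  0.075]] 68
```

{"name": "step_arm", "arguments": {
  "plan": [
    [[0,0,0.015,0,0],[0,0,0.03,0,0],[0,0,0.04,0,0],[0,0,0.045,0,0],[0,0,0.048,0,0],[0,0,0.0495,0,0],[0,0,0.0505,0,0],[0,0,0.0505,0,0],[0,0,0.0505,0,0]]
  ]
}}

```text
time: 6.5
position: [0.4569, 0.2398, 0.0922]
ee_rot: [2.221, 2.222, 0.001]
ft_force: [0.2, -0.3, -1.0]
gripper_width: 0.0255
finger_force: 59.0
```

{"name": "step_arm", "arguments": {
  "plan": [
    [[0,0,0.0005,0,0],[0,0,0.001,0,0],[0,0,0.001,0,0.028],[0,0,0.001,0,0.032],[0,0,0.001,0,0.04],[0,0,0.001,0,0.05],[0,0,0.001,0,0.06],[0,0,-0.02,0,0.06],[0,0,-0.06,0,0.06],[0,0,-0.1,0,0.06]]
  ]
}}

```text
time: 7.5
position: [0.4558, 0.2392, 0.1921]
ee_rot: [-2.22, -2.222, 0.004]
ft_force: [0.2, -0.3, 0.0]
gripper_width: 0.0599
finger_force: 0.0
```

{"name": "step_arm", "arguments": {
  "plan": [
    [[-0.03,0.039,0,0,0.06],[-0.06,0.078,0,0,0.06],[-0.09,0.117,0,0,0.06],[-0.115,0.148,0,0,0.06],[-0.122,0.157,0,0,0.06],[-0.122,0.157,0,0,0.06],[-0.122,0.157,0.03,0,0.06],[-0.122,0.157,0.06,0,0.06],[-0.122,0.157,0.08,0,0.06],[-0.122,0.157,0.08,0,0.06]]
  ]
}}

```text
time: 8.5
position: [0.6093, 0.1197, 0.1084]
ee_rot: [-2.214, -2.222, 0.009]
ft_force: [-0.5, -0.2, -0.1]
gripper_width: 0.06
finger_force: 0.0
```

```bash
python3 - <<'E'
from h import *
f=grab('side');g=grab('top')
W=cloud(f); m=(abs(W[...,0]-.457)<.03)&(abs(W[...,1]-.24)<.03)&(W[...,2]>.1)&(W[...,2]<.125);print('flask',np.percentile(W[m],[3,97],0).round(3))
cv2.imwrite('pics/d1.png',np.hstack([cv2.resize(f['color'][160:310,180:340,::-1],None,fx=3,fy=3),cv2.resize(g['color'][140:290,140:230,::-1],None,fx=3,fy=3)]))
E
```

```text
flask [[0.444 0.228 0.101]
 [0.468 0.252 0.113]]
```

View pics/d1.png

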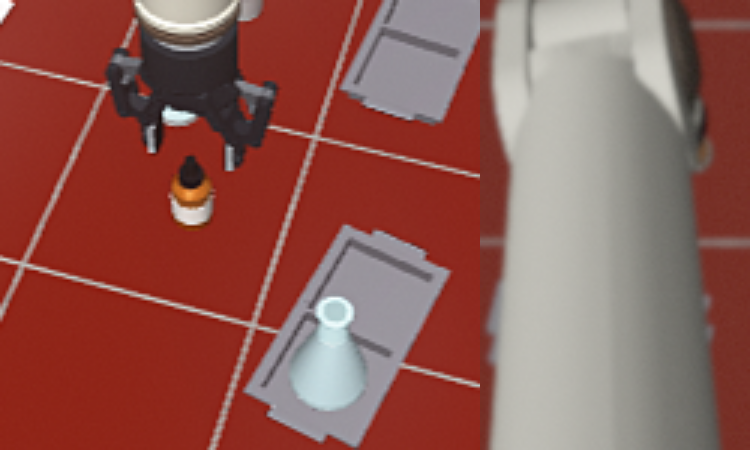

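The flask stands in its compartment at (335,350); the dropper at (190,195) lies between the open fingers. Lowering.

{"name": "step_arm", "arguments": {
  "plan": [
    [[0,0,0,0,0.06],[0,0,0.02,0,0.06],[0,0,0.04,0,0.06],[0,0,0.055,0,0.06],[0,0,0.066,0,0.06],[0,0,0.068,0,0.06],[0,0,0.068,0,0.06]]
  ]
}}

```text
time: 9.3
position: [0.6139, 0.1178, 0.0439]
ee_rot: [-2.221, -2.222, -0.0]
ft_force: [-0.1, 0.1, 0.0]
gripper_width: 0.0598
finger_force: 0.0
```

{"name": "step_arm", "arguments": {
  "plan": [
    [[0,0,0.003,0,0.06],[0,0,0.003,0,0.05],[0,0,0.003,0,0.045],[0,0,0.003,0,0.042],[0,0,0.003,0,0.039],[0,0,0.003,0,0.036],[0,0,0.003,0,0.0],[0,0,0.003,0,0],[0,0,0.003,0,0]]
  ]
}}

```text
time: 10.2
position: [0.614, 0.1178, 0.0413]
ee_rot: [2.221, 2.222, 0.001]
ft_force: [-0.5, 0.6, 4.9]
gripper_width: 0.0336
finger_force: 60.1
```

The width reads 2 mm under the body diameter and the wrist is pushed up, so the pads may be on the shoulder. I regrasp lower.

{"name": "step_arm", "arguments": {
  "plan": [
    [[0,0,0,0,0.038],[0,0,0,0,0.044],[0,0,0,0,0.05],[0,0,0.003,0,0.05],[0,0,0.007,0,0.05],[0,0,0.007,0,0.043],[0,0,0.007,0,0.038],[0,0,0.007,0,0.0],[0,0,0.007,0,0],[0,0,0.007,0,0]]
  ]
}}

```text
time: 11.2
position: [0.6138, 0.1177, 0.0338]
ee_rot: [2.221, 2.222, 0.0]
ft_force: [0.2, 0.1, 0.6]
gripper_width: 0.0343
finger_force: 59.7
```

{"name": "step_arm", "arguments": {
  "plan": [
    [[0,0,-0.01,0,0],[0,0,-0.03,0,0],[0,0,-0.05,0,0],[0.003,-0.015,-0.055,0,0],[0.01,-0.045,-0.055,0,0],[0.018,-0.08,-0.055,0,0],[0.027,-0.115,-0.055,0,0],[0.035,-0.145,-0.055,0,0],[0.039,-0.165,-0.055,0,0],[0.04,-0.1745,-0.055,0,0]]
  ]
}}

```text
time: 12.2
position: [0.4373, 0.1583, 0.0894]
ee_rot: [-2.218, -2.224, 0.0]
ft_force: [0.1, -0.7, -0.3]
gripper_width: 0.0341
finger_force: 59.8
```

{"name": "step_arm", "arguments": {
  "plan": [
    [[0,0,0,0,0],[0,0,0,0,0],[0,0,0,0,0]]
  ]
}}

```text
time: 12.5
position: [0.4409, 0.1574, 0.0891]
ee_rot: [2.222, 2.22, 0.002]
ft_force: [1.4, 1.2, -0.6]
gripper_width: 0.0341
finger_force: 59.8
```

```bash
python3 - <<'E'
from h import *
f=grab('side')
cv2.imwrite('pics/d2.png',cv2.resize(f['color'][170:320,200:360,::-1],None,fx=3.5,fy=3.5))
E
```

```text
(no output)
```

View pics/d2.png

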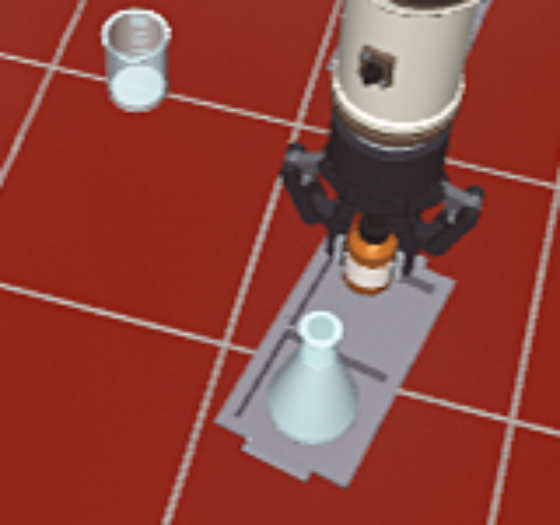

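The dropper hangs upright at (370,265) over the free compartment. Lowering and releasing.

{"name": "step_arm", "arguments": {
  "plan": [
    [[0,0,0.015,0,0],[0,0,0.03,0,0],[0,0,0.04,0,0],[0,0,0.045,0,0],[0,0,0.048,0,0],[0,0,0.05,0,0],[0,0,0.051,0,0],[0,0,0.0515,0,0],[0,0,0.0515,0,0]]
  ]
}}

```text
time: 13.45
position: [0.4395, 0.1577, 0.0378]
ee_rot: [2.221, 2.222, 0.001]
ft_force: [-0.7, -0.1, 2.5]
gripper_width: 0.0342
finger_force: 60.1
```

{"name": "step_arm", "arguments": {
  "plan": [
    [[0,0,0,0,0],[0,0,0,0,0.037],[0,0,0,0,0.041],[0,0,0,0,0.047],[0,0,0,0,0.054],[0,0,0,0,0.06],[0,0,0,0,0.06],[0,0,-0.02,0,0.06],[0,0,-0.06,0,0.06],[0,0,-0.1,0,0.065]]
  ]
}}

```text
time: 14.45
position: [0.4383, 0.1572, 0.1378]
ee_rot: [-2.22, -2.221, 0.004]
ft_force: [1.0, 0.0, 0.1]
gripper_width: 0.0646
finger_force: 0.0
```

{"name": "step_arm", "arguments": {
  "plan": [
    [[0,0,-0.03,0,0.07],[-0.028,0.04,-0.03,0,0.07],[-0.056,0.08,-0.03,0,0.07],[-0.083,0.12,-0.03,0,0.07],[-0.11,0.16,-0.03,0,0.07],[-0.135,0.195,-0.03,0,0.07],[-0.15,0.217,-0.03,0,0.07],[-0.155,0.225,-0.03,0,0.07],[-0.155,0.225,0,0,0.07],[-0.155,0.225,0.02,0,0.07]]
  ]
}}

```text
time: 15.45
position: [0.6634, 0.0034, 0.116]
ee_rot: [-2.22, -2.221, 0.001]
ft_force: [0.0, 0.9, -0.2]
gripper_width: 0.0702
finger_force: 0.0
```

{"name": "step_arm", "arguments": {
  "plan": [
    [[0,0,0,0,0.07],[0,0,0,0,0.07]]
  ]
}}

```text
time: 15.65
position: [0.6635, 0.0036, 0.1172]
ee_rot: [-2.219, -2.222, 0.001]
ft_force: [1.1, -0.0, -0.4]
gripper_width: 0.0701
finger_force: 0.0
```

```bash
python3 - <<'E'
from h import *
print(bot.state()['position'])
f=grab('side')
cv2.imwrite('pics/b1.png',cv2.resize(f['color'][120:320,180:360,::-1],None,fx=3,fy=3))
E
```

```text
[0.66354104 0.00362513 0.11715701]
```

View pics/b1.png

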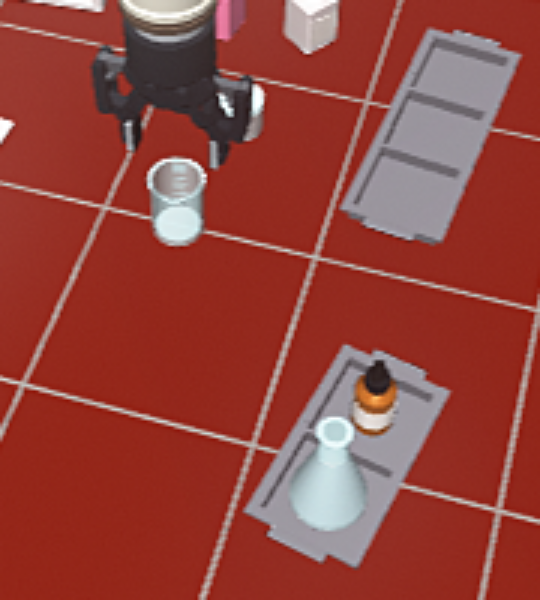

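Tray two is filled: dropper (375,400), flask (330,490). The open jaws stand over the beaker at (177,195). Lowering.

{"name": "step_arm", "arguments": {
  "plan": [
    [[0,0,0.02,0,0.07],[0,0,0.04,0,0.07],[0,0,0.06,0,0.07],[0,0,0.072,0,0.07],[0,0,0.074,0,0.07],[0,0,0.074,0,0.06],[0,0,0.074,0,0.055],[0,0,0.074,0,0.052],[0,0,0.074,0,0.049],[0,0,0.074,0,0.04]]
  ]
}}

```text
time: 16.7
position: [0.6654, 0.0027, 0.0448]
ee_rot: [2.22, 2.221, 0.003]
ft_force: [-0.2, 0.3, 5.3]
gripper_width: 0.0482
finger_force: 62.1
```

{"name": "step_arm", "arguments": {
  "plan": [
    [[0,0,0,0,0],[0,0,0,0,0],[0,0,0,0,0]]
  ]
}}

```text
time: 17.0
position: [0.6654, 0.0027, 0.0448]
ee_rot: [2.22, 2.221, 0.003]
ft_force: [-1.4, 0.5, 5.4]
gripper_width: 0.0485
finger_force: 62.1
```

{"name": "step_arm", "arguments": {
  "plan": [
    [[0,0,-0.01,0,0],[0,0,-0.03,0,0],[0,0,-0.05,0,0],[-0.008,-0.016,-0.055,0,0],[-0.024,-0.048,-0.055,0,0],[-0.043,-0.085,-0.055,0,0],[-0.062,-0.123,-0.055,0,0],[-0.08,-0.16,-0.055,0,0],[-0.095,-0.19,-0.055,0,0],[-0.102,-0.202,-0.055,0,0]]
  ]
}}

```text
time: 18.0
position: [0.4587, -0.101, 0.0985]
ee_rot: [-2.223, -2.218, 0.003]
ft_force: [0.3, -0.3, -0.3]
gripper_width: 0.0487
finger_force: 62.0
```

{"name": "step_arm", "arguments": {
  "plan": [
    [[0,0,0,0,0],[0,0,0,0,0],[0,0,0,0,0]]
  ]
}}

```text
time: 18.3
position: [0.4645, -0.0984, 0.0987]
ee_rot: [2.218, 2.223, 0.003]
ft_force: [0.0, 0.7, -0.2]
gripper_width: 0.0484
finger_force: 62.0
```

```bash
python3 - <<'E'
from h import *
f=grab('side'); W=cloud(f); m=(abs(W[...,0]-.463)<.02)&(abs(W[...,1]+.099)<.05)&(W[...,2]>.02)&(W[...,2]<.14)
P=W[m];print(len(P),np.percentile(P,[2,50,98],0).round(3))
cv2.imwrite('pics/b2.png',cv2.resize(f['color'][90:230,240:380,::-1],None,fx=3.5,fy=3.5))
E
```

```text
398 [[ 0.444 -0.124  0.057]
 [ 0.464 -0.081  0.098]
 [ 0.482 -0.072  0.127]]
```

View pics/b2.png

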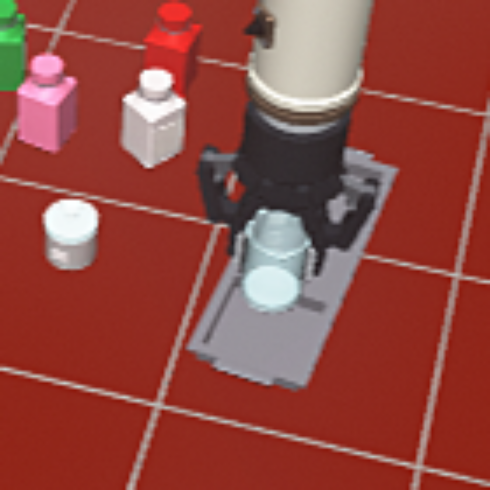

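The beaker hangs upright at (275,260). Lowering.

{"name": "step_arm", "arguments": {
  "plan": [
    [[0,0,0.015,0,0],[0,0,0.03,0,0],[0,0,0.04,0,0],[0,0,0.045,0,0],[0,0,0.047,0,0],[0,0,0.0485,0,0],[0,0,0.0495,0,0],[0,0,0.0505,0,0],[0,0,0.0505,0,0]]
  ]
}}

```text
time: 19.25
position: [0.4628, -0.0994, 0.0487]
ee_rot: [2.22, 2.222, 0.001]
ft_force: [-1.5, 1.0, 7.1]
gripper_width: 0.0484
finger_force: 62.6
```

Contact; release.

{"name": "step_arm", "arguments": {
  "plan": [
    [[0,0,0,0,0.05],[0,0,0,0,0.053],[0,0,0,0,0.057],[0,0,0,0,0.063],[0,0,0,0,0.07],[0,0,0,0,0.07],[0,0,-0.02,0,0.07],[0,0,-0.06,0,0.07],[0,0,-0.09,0,0.07],[0,0,-0.11,0,0.07]]
  ]
}}

```text
time: 20.25
position: [0.4632, -0.0996, 0.1599]
ee_rot: [2.22, 2.221, 0.002]
ft_force: [0.9, 0.3, 0.4]
gripper_width: 0.0704
finger_force: 0.0
```

{"name": "step_arm", "arguments": {
  "plan": [
    [[-0.01,0.045,0,0,0.066],[-0.02,0.09,0,0,0.066],[-0.03,0.135,0,0,0.066],[-0.038,0.17,0,0,0.066],[-0.04,0.18,0,0,0.066],[-0.04,0.18,0.03,0,0.066],[-0.04,0.18,0.06,0,0.066],[-0.04,0.18,0.075,0,0.066],[-0.04,0.18,0.075,0,0.066],[-0.04,0.18,0.075,0,0.066]]
  ]
}}

```text
time: 21.25
position: [0.6424, -0.1393, 0.0833]
ee_rot: [2.221, 2.222, -0.0]
ft_force: [0.2, 0.1, 0.5]
gripper_width: 0.066
finger_force: 0.0
```

```bash
python3 - <<'E'
from h import *
print(bot.state()['position'])
f=grab('side')
W=cloud(f); m=(abs(W[...,0]-.643)<.035)&(abs(W[...,1]+.14)<.035)&(W[...,2]>.02)&(W[...,2]<.047); print(np.percentile(W[m],[2,98],0).round(3))
m=(abs(W[...,0]-.463)<.035)&(abs(W[...,1]+.099)<.04)&(W[...,2]>.067)&(W[...,2]<.085); print('beaker rim',np.percentile(W[m],[2,98],0).round(3))
cv2.imwrite('pics/w1.png',cv2.resize(f['color'][90:230,220:360,::-1],None,fx=3.5,fy=3.5))
E
```

```text
[ 0.64238168 -0.13933123  0.08328558]
[[ 0.623 -0.16   0.021]
 [ 0.664 -0.117  0.047]]
beaker rim [[ 0.437 -0.127  0.067]
 [ 0.486 -0.072  0.078]]
```

View pics/w1.png

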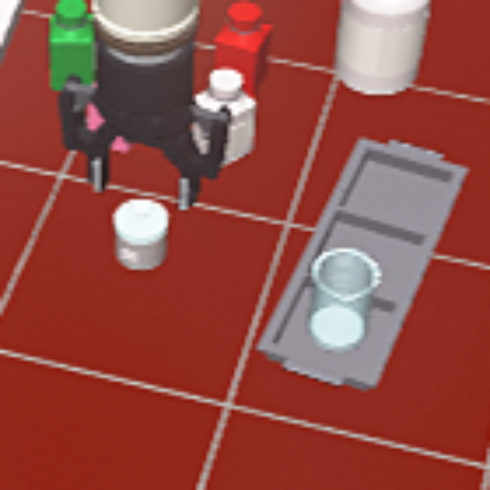

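The beaker stands in its compartment at (345,300); the weighing bottle (140,235) is between the fingers.

{"name": "step_arm", "arguments": {
  "plan": [
    [[0,0,0.02,0,0.066],[0,0,0.04,0,0.066],[0,0,0.05,0,0.066],[0,0,0.052,0,0.066],[0,0,0.052,0,0.06],[0,0,0.052,0,0.053],[0,0,0.052,0,0.049],[0,0,0.052,0,0.045],[0,0,0.052,0,0.0],[0,0,0.052,0,0.0]]
  ]
}}

```text
time: 22.3
position: [0.6433, -0.1394, 0.0322]
ee_rot: [2.22, 2.221, 0.002]
ft_force: [-1.9, 0.6, 6.2]
gripper_width: 0.0441
finger_force: 60.2
```

{"name": "step_arm", "arguments": {
  "plan": [
    [[0,0,0,0,0],[0,0,0,0,0]]
  ]
}}

```text
time: 22.5
position: [0.6433, -0.1395, 0.0322]
ee_rot: [2.22, 2.221, 0.002]
ft_force: [0.2, 1.2, 4.7]
gripper_width: 0.0442
finger_force: 60.2
```

{"name": "step_arm", "arguments": {
  "plan": [
    [[0,0,-0.01,0,0],[0,0,-0.03,0,0],[0,0,-0.05,0,0],[-0.01,-0.016,-0.055,0,0],[-0.025,-0.046,-0.055,0,0],[-0.035,-0.083,-0.055,0,0],[-0.043,-0.12,-0.055,0,0],[-0.043,-0.155,-0.055,0,0],[-0.043,-0.18,-0.055,0,0],[-0.043,-0.19,-0.055,0,0]]
  ]
}}

```text
time: 23.5
position: [0.4495, -0.1826, 0.0861]
ee_rot: [-2.222, -2.219, 0.002]
ft_force: [-0.5, -1.2, -0.1]
gripper_width: 0.0441
finger_force: 61.1
```

{"name": "step_arm", "arguments": {
  "plan": [
    [[0,0,0,0,0],[0,0,0,0,0],[0,0,0,0,0]]
  ]
}}

```text
time: 23.8
position: [0.4545, -0.1823, 0.0861]
ee_rot: [2.218, 2.222, 0.002]
ft_force: [0.8, -0.5, -0.3]
gripper_width: 0.0438
finger_force: 61.1
```

```bash
python3 - <<'E'
from h import *
f=grab('side')
cv2.imwrite('pics/w2.png',cv2.resize(f['color'][90:230,240:380,::-1],None,fx=3.5,fy=3.5))
E
```

```text
(no output)
```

View pics/w2.png

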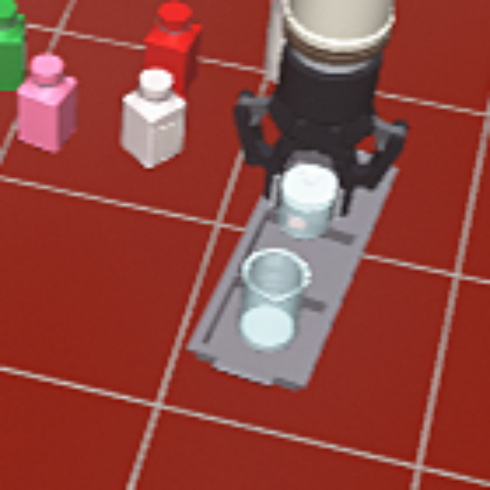

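The weighing bottle hangs upright at (307,205) above the middle compartment. Lowering.

{"name": "step_arm", "arguments": {
  "plan": [
    [[0,0,0.015,0,0],[0,0,0.03,0,0],[0,0,0.04,0,0],[0,0,0.045,0,0],[0,0,0.047,0,0],[0,0,0.0485,0,0],[0,0,0.0495,0,0],[0,0,0.0505,0,0],[0,0,0.0505,0,0]]
  ]
}}

```text
time: 24.75
position: [0.4528, -0.1826, 0.0362]
ee_rot: [2.22, 2.221, 0.001]
ft_force: [-0.9, 0.9, 5.5]
gripper_width: 0.044
finger_force: 61.7
```

{"name": "step_arm", "arguments": {
  "plan": [
    [[0,0,0,0,0.046],[0,0,0,0,0.049],[0,0,0,0,0.053],[0,0,0,0,0.057],[0,0,0,0,0.057],[0,0,-0.01,0,0.057],[0,0,-0.03,0,0.057],[0,0,-0.07,0,0.057],[0,0,-0.1,0,0.057],[0,0,-0.12,0,0.057]]
  ]
}}

```text
time: 25.75
position: [0.4534, -0.1828, 0.1583]
ee_rot: [2.219, 2.22, 0.002]
ft_force: [0.8, -0.4, 0.6]
gripper_width: 0.0569
finger_force: 0.0
```

{"name": "step_arm", "arguments": {
  "plan": [
    [[-0.02,0.032,0,0,0.057],[-0.045,0.07,0,0,0.057],[-0.07,0.11,0,0,0.057],[-0.093,0.143,0,0,0.057],[-0.102,0.156,0,0,0.057],[-0.102,0.156,0,0,0.057],[-0.102,0.156,0.03,0,0.057],[-0.102,0.156,0.04,0,0.057],[-0.102,0.156,0.04,0,0.057],[-0.102,0.156,0.04,0,0.057]]
  ]
}}

```text
time: 26.75
position: [0.6081, -0.2839, 0.1158]
ee_rot: [-2.22, -2.222, 0.0]
ft_force: [0.3, 0.1, -0.3]
gripper_width: 0.057
finger_force: 0.0
```

```bash
python3 - <<'E'
from h import *
print(bot.state()['position'])
f=grab('side'); tops.__defaults__
W=cloud(f); m=(abs(W[...,0]-.61)<.02)&(abs(W[...,1]+.285)<.025)&(W[...,2]>.078)&(W[...,2]<.089); print(np.percentile(W[m],[2,98],0).round(3),m.sum())
cv2.imwrite('pics/q1.png',cv2.resize(f['color'][70:210,220:360,::-1],None,fx=3.5,fy=3.5))
E
```

```text
[ 0.60811569 -0.28390289  0.11582095]
[[ 0.596 -0.297  0.079]
 [ 0.622 -0.269  0.089]] 59
```

View pics/q1.png

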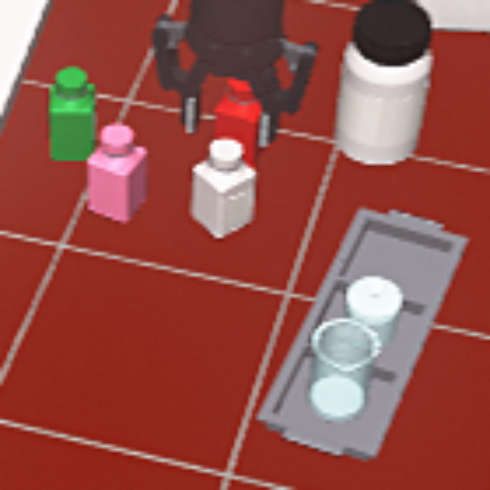

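Weighing bottle (373,310) and beaker stand well; the white bottle's cap (225,155) lies under the jaws, with red, pink and jar clear. Gripping the cap.

{"name": "step_arm", "arguments": {
  "plan": [
    [[0,0.001,0.015,0,0.057],[0,0.001,0.028,0,0.057],[0,0.001,0.035,0,0.057],[0,0.001,0.035,0,0.05],[0,0.001,0.035,0,0.042],[0,0.001,0.035,0,0.036],[0,0.001,0.035,0,0.032],[0,0.001,0.035,0,0.029],[0,0.001,0.035,0,0.0],[0,0.001,0.035,0,0.0]]
  ]
}}

```text
time: 27.8
position: [0.6101, -0.2847, 0.0825]
ee_rot: [2.22, 2.221, 0.001]
ft_force: [-3.4, 1.2, 9.6]
gripper_width: 0.0272
finger_force: 58.8
```

{"name": "step_arm", "arguments": {
  "plan": [
    [[0,0,0,0,0],[0,0,0,0,0]]
  ]
}}

```text
time: 28.0
position: [0.6101, -0.2847, 0.0824]
ee_rot: [2.22, 2.221, 0.001]
ft_force: [-2.4, 1.3, 9.3]
gripper_width: 0.027
finger_force: 58.8
```

{"name": "step_arm", "arguments": {
  "plan": [
    [[0,0,-0.005,0,0],[0,0,-0.02,0,0],[0,0,-0.04,0,0],[0.002,-0.013,-0.05,0,0],[0.005,-0.04,-0.05,0,0],[0.01,-0.075,-0.05,0,0],[0.014,-0.11,-0.05,0,0],[0.018,-0.14,-0.05,0,0],[0.019,-0.16,-0.05,0,0],[0.019,-0.166,-0.05,0,0]]
  ]
}}

```text
time: 29.0
position: [0.4412, -0.2656, 0.1311]
ee_rot: [-2.222, -2.22, 0.001]
ft_force: [-0.9, -0.1, -0.3]
gripper_width: 0.027
finger_force: 58.7
```

{"name": "step_arm", "arguments": {
  "plan": [
    [[0,0,0,0,0],[0,0,0,0,0],[0,0,0,0,0]]
  ]
}}

```text
time: 29.3
position: [0.4451, -0.2655, 0.1306]
ee_rot: [2.219, 2.222, 0.001]
ft_force: [0.1, 0.0, -1.4]
gripper_width: 0.0275
finger_force: 58.7
```

```bash
python3 - <<'E'
from h import *
f=grab('side')
cv2.imwrite('pics/q2.png',cv2.resize(f['color'][70:210,240:380,::-1],None,fx=3.5,fy=3.5))
E
```

```text
(no output)
```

View pics/q2.png

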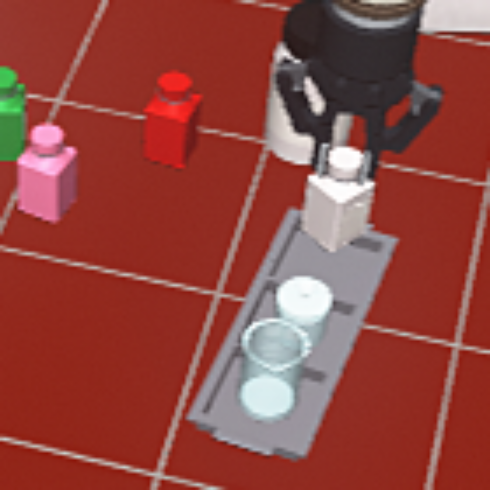

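The bottle hangs upright at (338,205) over the last compartment. Lowering.

{"name": "step_arm", "arguments": {
  "plan": [
    [[0,0,0.015,0,0],[0,0,0.028,0,0],[0,0,0.036,0,0],[0,0,0.04,0,0],[0,0,0.042,0,0],[0,0,0.0435,0,0],[0,0,0.0445,0,0],[0,0,0.0445,0,0],[0,0,0.0445,0,0]]
  ]
}}

```text
time: 30.25
position: [0.4437, -0.2655, 0.0864]
ee_rot: [2.22, 2.222, 0.001]
ft_force: [-1.6, 1.3, 4.1]
gripper_width: 0.0273
finger_force: 59.7
```

Contact; release and rise.

{"name": "step_arm", "arguments": {
  "plan": [
    [[0,0,0,0,0.028],[0,0,0,0,0.031],[0,0,0,0,0.035],[0,0,0,0,0.042],[0,0,0,0,0.05],[0,0,0,0,0.05],[0,0,-0.02,0,0.05],[0,0,-0.06,0,0.05],[0,0,-0.1,0,0.05],[0,0,-0.14,0,0.05]]
  ]
}}

```text
time: 31.25
position: [0.443, -0.2653, 0.227]
ee_rot: [-2.22, -2.222, 0.001]
ft_force: [0.5, -0.2, -0.2]
gripper_width: 0.0501
finger_force: 0.0
```

{"name": "step_arm", "arguments": {
  "plan": [
    [[0,0,-0.03,0,0.05],[0,0,-0.03,0,0.05],[0,0,-0.03,0,0.05]]
  ]
}}

```text
time: 31.55
position: [0.4437, -0.2655, 0.2562]
ee_rot: [2.22, 2.221, 0.001]
ft_force: [-1.2, 0.1, -0.5]
gripper_width: 0.0502
finger_force: 0.0
```

```bash
python3 - <<'E'
from h import *
s=bot.state();print(s['position'],s['time'])
f=grab('side')
cv2.imwrite('pics/end.png',cv2.resize(f['color'][...,::-1],(800,600)))
W=cloud(f)
for k,x,y,a,b in(('jar',.497,-.43,.03,.15),('bigb',.483,.447,.026,.12),('flask',.457,.24,.105,.12),('dropper',.44,.158,.08,.1),('beaker',.463,-.099,.066,.085),('weigh',.4535,-.1826,.04,.06),('bottle',.444,-.266,.08,.1)):
    r=.05 if b>.1 else .035
    m=(abs(W[...,0]-x)<r)&(abs(W[...,1]-y)<r)&(W[...,2]>a)&(W[...,2]<b); print(k,np.percentile(W[m],[2,98],0).round(3).tolist())
E
```

```text
[ 0.44366921 -0.26545935  0.2562318 ] 31.55
jar [[0.458, -0.453, 0.033], [0.532, -0.394, 0.141]]
bigb [[0.448, 0.415, 0.029], [0.516, 0.483, 0.098]]
flask [[0.444, 0.227, 0.107], [0.469, 0.252, 0.113]]
dropper [[0.434, 0.153, 0.082], [0.444, 0.164, 0.09]]
beaker [[0.437, -0.127, 0.066], [0.486, -0.072, 0.079]]
weigh [[0.432, -0.204, 0.042], [0.472, -0.161, 0.057]]
bottle [[0.43, -0.28, 0.081], [0.456, -0.252, 0.094]]
```

View pics/end.png

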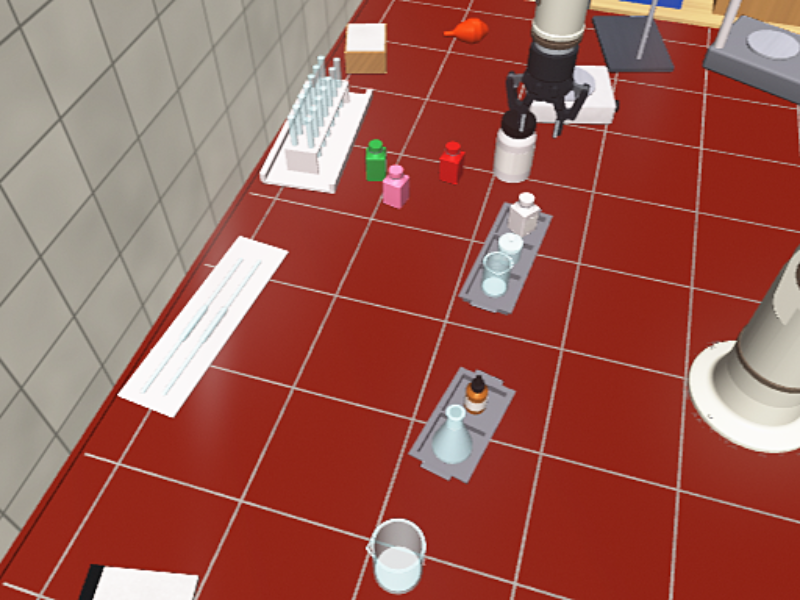

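All five stand upright in their compartments: flask (452,435), dropper (477,395), beaker (497,275), weighing bottle (511,245), bottle (524,215). The jar and large beaker have not moved.

```bash
python3 -c "
from rig import bot
print(bot.hand_in())"
```

```text
the job is handed in; nothing more can be done
None
```

I handed the job in at about 32 s: all five things stand upright in the compartments of their trays, and the large beaker and jar were not moved (the hand-in call returned no verdict).

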